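Find the loose bolt on the brace press and hold its cap open

TASK

One of the three bolts on the guitar-brace press has come loose: tap the bolt heads through their caps until you find the one that sinks and stays down, then lift that bolt's green cap by its orange pull bar to at least 40 degrees and hold it there so that I can get at the bolt. Finish while still holding the cap still and open; do not lift the caps of the tight bolts, nor any cap before its bolt has been found loose, and leave the glue, clamp, screwdriver and loose wood strip where they are.

Things in the scene. Friction and masses are not known exactly. Their poses are not given: they have to be found in the camera images.
- jig: brace press, fixed to the bench: a plywood board 150 x 350 x 18 mm with three dark wooden blocks (70 x 66 mm, top 58 mm above the bench) in a row along its y axis at y = +115 (left), 0 (mid) and -115 mm (right), all at its x = 0. Origin: centre of the board's underside, on the bench. Its x axis points away from the robot (within about 0.3 rad), z up
- bolt_left_top (a point): centre of the flat top of the left bolt's round steel head (22 mm across, about 12 mm high, brass washer under it); at the start 78 mm above the bench, 14 mm proud of the cap. It stands in the middle of the block, in the 34 mm square window of its cap, so it can be tapped from above with the cap shut
- bolt_left (a joint): how far the left bolt has sunk, m: 0 at the start. A tight bolt stays (it gives under 1 mm). The one loose bolt looks the same, but sinks about 6 mm when pressed down with more than about 3 N (8 N is plenty), and stays sunk. Which one is loose differs each time
- cap_left (a joint): opening angle of the left bolt's cap, rad: 0 shut (flat), at most 1.2. Green frame plate 70 x 62 x 5 mm, hinged on the side away from the robot; the side near the robot lifts. It weighs about 0.14 kg, swings freely and falls shut when let go
- cap_left_hinge (a point): middle of the left cap's hinge line, which runs along the jig's y axis: 36 mm beyond the bolt (jig's +x), 59 mm above the bench
- pull_left: the left cap's pull: orange round sleeve, 10 mm thick, 64 mm long, along the jig's y axis; rolls freely about it, so fingers may keep their direction as the cap swings. Two thin side arms 58 mm apart carry it; pinch it from above between them. Origin: its centre; cap shut: 64 mm from the bolt towards the robot (jig's -x), 85 mm above the bench; from the hinge line 100 mm in -x, 26 mm up
- bolt_mid_top (a point): centre of the flat top of the mid bolt's round steel head (22 mm across, about 12 mm high, brass washer under it); at the start 78 mm above the bench, 14 mm proud of the cap. It stands in the middle of the block, in the 34 mm square window of its cap, so it can be tapped from above with the cap shut
- bolt_mid (a joint): how far the mid bolt has sunk, m: 0 at the start. A tight bolt stays (it gives under 1 mm). The one loose bolt looks the same, but sinks about 6 mm when pressed down with more than about 3 N (8 N is plenty), and stays sunk. Which one is loose differs each time
- cap_mid (a joint): opening angle of the mid bolt's cap, rad: 0 shut (flat), at most 1.2. Green frame plate 70 x 62 x 5 mm, hinged on the side away from the robot; the side near the robot lifts. It weighs about 0.14 kg, swings freely and falls shut when let go
- cap_mid_hinge (a point): middle of the mid cap's hinge line, which runs along the jig's y axis: 36 mm beyond the bolt (jig's +x), 59 mm above the bench
- pull_mid: the mid cap's pull: orange round sleeve, 10 mm thick, 64 mm long, along the jig's y axis; rolls freely about it, so fingers may keep their direction as the cap swings. Two thin side arms 58 mm apart carry it; pinch it from above between them. Origin: its centre; cap shut: 64 mm from the bolt towards the robot (jig's -x), 85 mm above the bench; from the hinge line 100 mm in -x, 26 mm up
- bolt_right_top (a point): centre of the flat top of the right bolt's round steel head (22 mm across, about 12 mm high, brass washer under it); at the start 78 mm above the bench, 14 mm proud of the cap. It stands in the middle of the block, in the 34 mm square window of its cap, so it can be tapped from above with the cap shut
- bolt_right (a joint): how far the right bolt has sunk, m: 0 at the start. A tight bolt stays (it gives under 1 mm). The one loose bolt looks the same, but sinks about 6 mm when pressed down with more than about 3 N (8 N is plenty), and stays sunk. Which one is loose differs each time
- cap_right (a joint): opening angle of the right bolt's cap, rad: 0 shut (flat), at most 1.2. Green frame plate 70 x 62 x 5 mm, hinged on the side away from the robot; the side near the robot lifts. It weighs about 0.14 kg, swings freely and falls shut when let go
- cap_right_hinge (a point): middle of the right cap's hinge line, which runs along the jig's y axis: 36 mm beyond the bolt (jig's +x), 59 mm above the bench
- pull_right: the right cap's pull: orange round sleeve, 10 mm thick, 64 mm long, along the jig's y axis; rolls freely about it, so fingers may keep their direction as the cap swings. Two thin side arms 58 mm apart carry it; pinch it from above between them. Origin: its centre; cap shut: 64 mm from the bolt towards the robot (jig's -x), 85 mm above the bench; from the hinge line 100 mm in -x, 26 mm up
- glue: bystander: yellow glue bottle, 52 mm across, 120 mm high, standing beyond the jig; origin at the centre of its underside
- clamp: bystander: steel spring clamp with orange jaws, about 140 mm long, 24 mm high, lying to the right of the jig; origin underneath its middle
- screwdriver: bystander: screwdriver with a dark wooden handle, about 200 mm long, lying to the left of the jig; origin underneath it
- brace: bystander: loose strip of pale wood 12 x 160 x 14 mm lying beyond the jig; origin at the centre of its underside

How it is judged:
By the outcome, as a careful person would: the job done as asked, in the order asked, and still so for the second after the job is handed in, while the arm keeps its last pose, push and grip.
It also fails if it takes over 51 s, if anything falls off the work surface, if the arm or the gripper's body presses on something with over 40 N, if the wrist force passes 120 N, or if a joint passes its speed limit or range.

ROBOT

A 7-joint arm with a two-finger parallel gripper is mounted at the origin on the work surface. World frame = base frame: x ahead of the robot, y to its left, z up, the work surface at z = 0. Lengths are in m, angles in rad, forces in N, time in s.
With the tool pointing down it reaches from about 0.35 to 0.9 m from the base axis. Payload 8.1 kg.
Tool frame: the origin (TCP) lies between the finger pads; the fingertips stand 19 mm ahead of it and the grasp point (between the pads) is the TCP; y points along the fingers, x is the direction in which the jaws open and shut, and the axes are right-handed (so a half turn about y gives the same grasp; the last joint's range is limited). The gripper opens to 92 mm and grips with 3 to 60 N. Pads are 19 mm wide; open, the fingers measure 130 mm over their backs; the gripper's body (75 mm by 190 mm) begins 47 mm behind the grasp point.
Start: joints at [1.169, 0.434, 0.025, 1.573, -0.012, 1.134, -0.075], TCP at [0.184, -0.597, 0.246] pointing down, gripper open.
Joint ranges: [-2.62, 2.62], [-0.44, 2.09], [-1.27, 1.32], [0.08, 2.57], [-1.32, 4.46], [0.12, 2], [-2.74, 2.74]. Speed limits (rad/s): [2.22, 2.22, 3.01, 3.01, 3.14, 3.14, 3.14].

INTERFACE

Orientations are given as a rotation vector (axis times angle).
In Python, from cell import arm gives the robot as it stands.
- The arm moves only by the tool move_arm, never from a script. Its argument "series" is a list of rows, each an object of numbers: "x", "y", "z": the shift along the tool's x, y, z in cm; "rx", "ry", "rz": the turn, a rotation vector about the tool's x, y, z in rad. In form: [{"x": .., "y": .., "z": .., "rx": .., "ry": .., "rz": ..}, ...]. A call has 1 to 12 rows; each row shifts and turns the pose as measured when the row begins, along the tool's axes as they then stand; what a row does not reach is not made up. A row lasts 1/8 s, in which the tool goes at most 62.5 mm and 10.7 degrees, less where a joint would pass 70% of its speed; a pose out of reach is approached as far as the arm can. A call is refused whole if a number of a shift passes 6.25 or a number of a turn 0.188, either way. A call with a gripper value outside its range is refused whole. "jaw" is the finger opening in cm, from 0 to 9.18, set as the call begins (left out, the last holds). The fingers move at their own pace and stop on an object; "newtons" is the grip in N (left out, the last holds). Time passes only in rows, so rows that do not move let the fingers close. It gives the time, the measured TCP pose, the force and the opening at its end, in the units of the state.
- arm.observe(): the state, without advancing time (a new reading comes with each control period).
- arm.get_image(name): name is "scene" or "top" or "wrist"; returns the picture (400x640x3 uint8, blue, green, red); there is no depth.
- arm.camera_params(name): a dict with "K" (3x3 intrinsics, pixels), "k1" (the pictures are not rectified: a ray, as slopes to the right and down, at radius r is drawn at 1 + k1 r^2 times it, then the intrinsics apply), "R" (3x3) and "t" (3): a world point X has camera coordinates R X + t; the wrist camera has in their place "tool_from_camera" (4x4, takes a point from camera to tool coordinates, whose origin is the TCP and whose axes are the tool frame's). Camera axes: x right, y down, z forward; pixel columns grow to the right and rows downward; lengths in m; the calibration is good to about 2 mm. A picture is of the moment at which its call begins: read the wrist's pose just before it. camera_params takes no time and is no camera call.
- arm.sign_off(): hands the job in, once; it reports no verdict.
The state is a dict: "clock": time; "joints": joint angles; "dq": joint speeds; "joint_efforts": joint torques, N m; "position": TCP position; "ee_rot": TCP orientation; "force": force on the tool from outside, world axes, zero at the start; "ft_torque": the same for the moment, N m; "width": opening from 0.0 (shut) to 1.0 (fully open).
Only numpy, scipy, OpenCV 4.12 (cv2) and the standard library are available. Lean on these libraries where they do the work, as an engineer would, in place of code of your own. Each camera call takes 0.05 s, during which the arm holds its last target.

## Working session

There is one attempt and no reset: what is moved stays moved. The work goes in short steps, Python scripts to look and compute and a tool call to move; the robot and the scene stay as the last step left them, time stands still between calls to the robot, and variables do not carry over. Pictures are saved under pics/ and viewed, and the job is handed in when it is done.

Besides the shell and the picture viewer there is one more tool, called as a command line: name --argument value ..., lists and objects as JSON in quotes. move_arm: Moves the arm, as the interface text tells. Its arguments: {"type":"object","properties":{"series":{"type":"array","items":{"type":"object","properties":{"x":{"type":"number"},"y":{"type":"number"},"z":{"type":"number"},"rx":{"type":"number"},"ry":{"type":"number"},"rz":{"type":"number"}}}},"jaw":{"type":"number"},"newtons":{"type":"number"}},"required":["series"]}

```bash
ls; mkdir -p pics; python3 - <<'E'
from cell import arm
import cv2
s=arm.observe(); print(s)
for n in ["scene","top"]:
    cv2.imwrite(f"pics/{n}0.png",arm.get_image(n)); print(n,arm.camera_params(n))
print(arm.camera_params("wrist"))
E
```

```text
pics
{'clock': 0.0, 'joints': array([ 1.16940086,  0.43527373,  0.02494605,  1.57406831, -0.01157768,
        1.13400965, -0.07508513]), 'dq': array([-4.06965473e-04, -1.05723361e-03, -1.85406370e-04, -1.75925322e-04,
       -2.89753357e-04,  8.88932144e-05,  7.99738727e-04]), 'joint_efforts': array([-8.63323912e-04, -6.67847514e+01,  9.84368138e-01, -3.14462757e+01,
       -6.06258097e-02,  4.27764840e-02,  1.56438714e-04]), 'position': array([ 0.1837979 , -0.59686823,  0.24492425]), 'ee_rot': array([-1.33500123,  0.98737189, -0.98507158]), 'force': array([-0.22381709, -0.93187802, -0.170837  ]), 'ft_torque': array([-0.03225742,  0.03902285,  0.05673335]), 'width': 1.0041159033194371}
scene {'K': array([[408.33946454,   0.        , 320.90830301],
       [  0.        , 408.33946454, 200.67772439],
       [  0.        ,   0.        ,   1.        ]]), 'k1': -0.1068759407898476, 'R': array([[-0.62215214,  0.78273474, -0.01590708],
       [ 0.61178094,  0.4733914 , -0.63373864],
       [-0.48851898, -0.4040135 , -0.77338367]]), 't': array([ 0.37675537, -0.34492506,  1.31807191])}
top {'K
[... 239 characters left out ...]
      [-0.97014833, -0.1017161 , -0.22015007],
       [ 0.21882779,  0.02411956, -0.97546535]]), 't': array([-0.01195843,  0.63670346,  1.0010939 ])}
{'K': array([[298.15013284,   0.        , 318.12459057],
       [  0.        , 298.15013284, 195.92382564],
       [  0.        ,   0.        ,   1.        ]]), 'k1': -0.02279845114125982, 'tool_from_camera': array([[ 9.99999503e-01,  7.98083448e-04,  5.96956426e-04,
         2.52597830e-04],
       [-3.84814873e-04, -2.43331760e-01,  9.69943043e-01,
        -1.39298677e-01],
       [ 9.19353946e-04, -9.69942791e-01, -2.43331332e-01,
         6.48152764e-02],
       [ 0.00000000e+00,  0.00000000e+00,  0.00000000e+00,
         1.00000000e+00]])}
```

View pics/scene0.png

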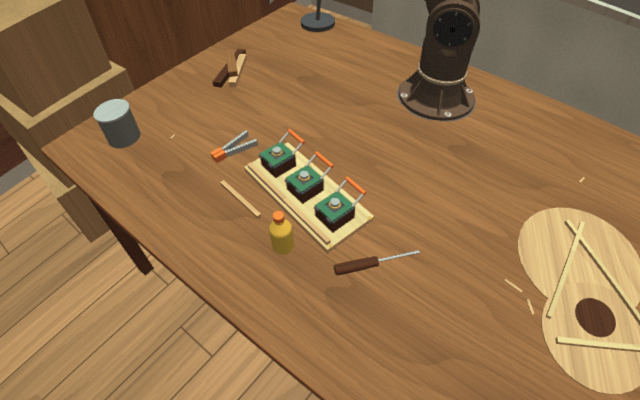

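View pics/top0.png

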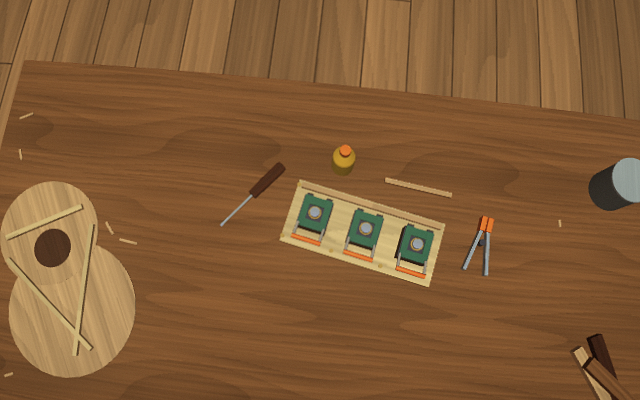

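The jig is seen in both views, bolts in the top view near (315,212), (366,228) and (417,244). I'll zoom in.

```bash
python3 - <<'E'
import cv2
a=cv2.imread("pics/top0.png")[170:295,270:455]; cv2.imwrite("pics/topc.png",cv2.resize(a,None,fx=4.3,fy=4.3,interpolation=cv2.INTER_CUBIC))
a=cv2.imread("pics/scene0.png")[120:250,235:385]; cv2.imwrite("pics/scenec.png",cv2.resize(a,None,fx=4.5,fy=4.5,interpolation=cv2.INTER_CUBIC))
E
```

```text
(no output)
```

View pics/topc.png

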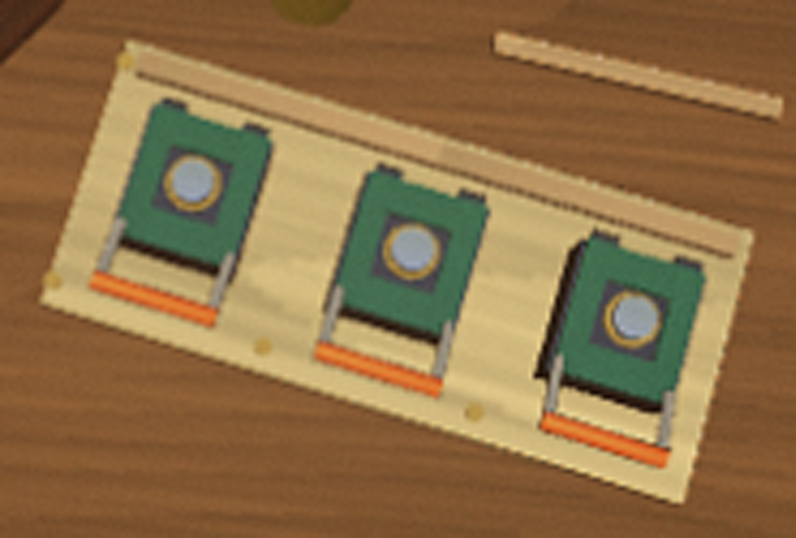

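View pics/scenec.png

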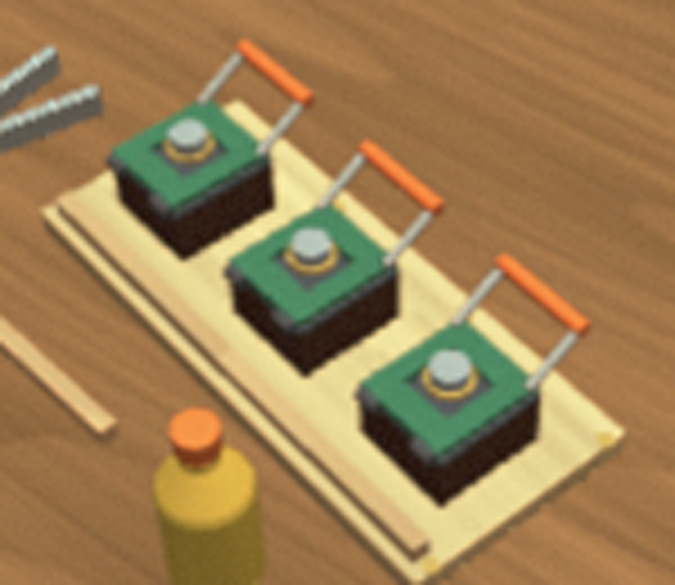

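```bash
cat > h.py <<'E'
import numpy as np
from scipy.spatial.transform import Rotation as Ro
def proj(p,X):
    c=p["R"]@X+p["t"]; s=c[:2]/c[2]; s=s*(1+p["k1"]*(s@s))
    return p["K"][:2,:2]@s+p["K"][:2,2]
def ray(p,uv):
    d=(np.array(uv)-p["K"][:2,2])/p["K"][0,0]; s=d.copy()
    for _ in range(20): s=d/(1+p["k1"]*(s@s))
    return np.r_[s,1]
E
python3 - <<'E'
from h import *
from cell import arm
from scipy.optimize import least_squares
P={n:arm.camera_params(n) for n in("top","scene")}
obs=[]
def add(n,off,f,L):
    for (J,(u,v)) in L: obs.append((n,np.array(J,float),np.array([(u+.5)/f-.5+off[0],(v+.5)/f-.5+off[1]])))
B=[(0,.115,.078),(0,0,.078),(0,-.115,.078)]; H=[(-.064,.115,.085),(-.064,0,.085),(-.064,-.115,.085)]
add("top",(270,170),4.3,zip(B+H,[(193,183),(413,248),(633,319),(153,299),(378,370),(604,441)]))
add("scene",(235,120),4.5,zip(B+H,[(449,366),(312,243),(187,134),(543,294),(402,177),(275,72)]))
def w(q,J): c,s=np.cos(q[2]),np.sin(q[2]); return np.array([q[0]+c*J[0]-s*J[1],q[1]+s*J[0]+c*J[1],J[2]])
for sel in (("top",),("scene",),("top","scene")):
    f=lambda q:np.concatenate([proj(P[n],w(q,J))-o for n,J,o in obs if n in sel])
    r=least_squares(f,[.6,-.1,0]); print(sel,r.x,np.abs(r.fun).max())
for J in B+H: print(w(r.x,J).round(4))
s=arm.observe(); print(Ro.from_rotvec(s["ee_rot"]).as_matrix().round(3))
E
```

```text
('top',) [ 0.58511018 -0.06819299 -0.20282621] 0.4942598156405609
('scene',) [ 0.58689789 -0.06673603 -0.20103433] 0.5432820440493913
('top', 'scene') [ 0.58561491 -0.06780065 -0.20241218] 1.0146616339459626
[0.6087 0.0449 0.078 ]
[ 0.5856 -0.0678  0.078 ]
[ 0.5625 -0.1805  0.078 ]
[0.546  0.0577 0.085 ]
[ 0.5229 -0.0549  0.085 ]
[ 0.4998 -0.1676  0.085 ]
[[ 0.294 -0.001  0.956]
 [-0.956  0.001  0.294]
 [-0.001 -1.    -0.   ]]
```

```bash
cat >> h.py <<'E'
def plan(s,tgt,th,N):
    p=s["position"].copy(); R0=Ro.from_rotvec(s["ee_rot"])
    Rt=Ro.from_matrix(np.array([[np.cos(th),0,-np.sin(th)],[np.sin(th),0,np.cos(th)],[0,-1,0]]))
    rv=(R0.inv()*Rt).as_rotvec()
    a0=np.arctan2(p[1],p[0]);r0=np.hypot(*p[:2]);a1=np.arctan2(tgt[1],tgt[0]);r1=np.hypot(*tgt[:2])
    R=R0
    for i in range(N):
        f=(i+1)/N; a=a0+f*(a1-a0); r=r0+f*(r1-r0)
        q=np.array([r*np.cos(a),r*np.sin(a),p[2]+(tgt[2]-p[2])/(N-i)])
        d=R.inv().apply(q-p)*100; print("xyz cm",d.round(2),"r",(rv/N).round(3)); p=q; R=R*Ro.from_rotvec(rv/N)
E
python3 - <<'E'
from h import *
from cell import arm
plan(arm.observe(),[.5625,-.1805,.15],-.2024,11)
E
```

```text
xyz cm [-0.54  0.86  5.43] r [-0.    -0.097 -0.   ]
xyz cm [-0.49  0.86  5.4 ] r [-0.    -0.097 -0.   ]
xyz cm [-0.44  0.86  5.38] r [-0.    -0.097 -0.   ]
xyz cm [-0.38  0.86  5.36] r [-0.    -0.097 -0.   ]
xyz cm [-0.33  0.86  5.34] r [-0.    -0.097 -0.   ]
xyz cm [-0.28  0.86  5.31] r [-0.    -0.097 -0.   ]
xyz cm [-0.23  0.86  5.29] r [-0.    -0.097 -0.   ]
xyz cm [-0.17  0.86  5.26] r [-0.    -0.097 -0.   ]
xyz cm [-0.12  0.86  5.24] r [-0.    -0.097 -0.   ]
xyz cm [-0.07  0.86  5.21] r [-0.    -0.097 -0.   ]
xyz cm [-0.02  0.86  5.19] r [-0.    -0.097 -0.   ]
```

move_arm --series '[{"x": -0.5, "y": 0.8, "z": 5.4, "ry": -0.097}, {"x": -0.5, "y": 0.8, "z": 5.4, "ry": -0.097}, {"x": -0.4, "y": 0.8, "z": 5.4, "ry": -0.097}, {"x": -0.4, "y": 0.8, "z": 5.4, "ry": -0.097}, {"x": -0.3, "y": 0.8, "z": 5.3, "ry": -0.097}, {"x": -0.3, "y": 0.8, "z": 5.3, "ry": -0.097}, {"x": -0.2, "y": 0.8, "z": 5.3, "ry": -0.097}, {"x": -0.2, "y": 0.8, "z": 5.3, "ry": -0.097}, {"x": -0.1, "y": 0.8, "z": 5.2, "ry": -0.097}, {"x": -0.1, "y": 0.8, "z": 5.2, "ry": -0.097}]' --jaw 0 --newtons 20

```text
invalid input
```

```bash
python3 - <<'E'
from h import *
from cell import arm
import cv2
s=arm.observe();print(s["position"],s["clock"],s["width"],s["force"])
plan(s,[.5625,-.1805,.15],-.2024,2)
cv2.imwrite("pics/w1.png",arm.get_image("wrist"))
E
```

```text
[ 0.18377436 -0.59693021  0.24502742] 0.1 0.9991606513027095 [ 0.07844053 -0.43557896 -0.26948852]
xyz cm [-8.57  4.76 28.11] r [-0.    -0.535 -0.001]
xyz cm [-6.9   4.76 27.74] r [-0.    -0.535 -0.001]
```

View pics/w1.png

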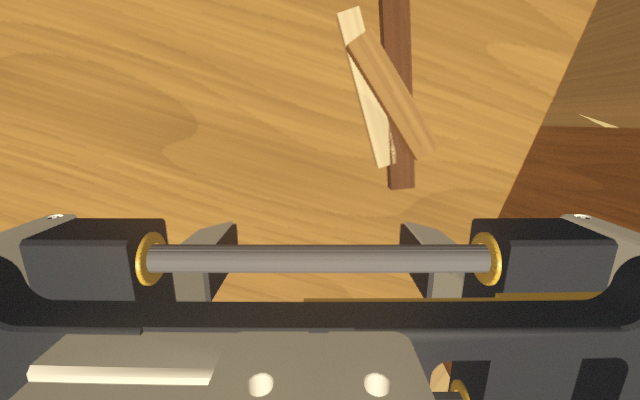

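The move was refused and the arm hasn't moved. I'll try again with all six fields in each row.

move_arm --series '[{"x": -0.5, "y": 0.8, "z": 5.4, "rx": 0, "ry": -0.097, "rz": 0}, {"x": -0.5, "y": 0.8, "z": 5.4, "rx": 0, "ry": -0.097, "rz": 0}, {"x": -0.4, "y": 0.8, "z": 5.4, "rx": 0, "ry": -0.097, "rz": 0}, {"x": -0.4, "y": 0.8, "z": 5.4, "rx": 0, "ry": -0.097, "rz": 0}, {"x": -0.3, "y": 0.8, "z": 5.3, "rx": 0, "ry": -0.097, "rz": 0}, {"x": -0.3, "y": 0.8, "z": 5.3, "rx": 0, "ry": -0.097, "rz": 0}, {"x": -0.2, "y": 0.8, "z": 5.3, "rx": 0, "ry": -0.097, "rz": 0}, {"x": -0.2, "y": 0.8, "z": 5.3, "rx": 0, "ry": -0.097, "rz": 0}, {"x": -0.1, "y": 0.8, "z": 5.2, "rx": 0, "ry": -0.097, "rz": 0}, {"x": -0.1, "y": 0.8, "z": 5.2, "rx": 0, "ry": -0.097, "rz": 0}]' --jaw 0 --newtons 20

```text
clock: 1.4
position: [0.5509, -0.2227, 0.1595]
ee_rot: [-1.56, 0.224, -0.219]
force: [1.2, 0.4, -0.7]
width: 0.01
```

```bash
python3 - <<'E'
from h import *
from cell import arm
s=arm.observe();print(s["position"],s["clock"],s["width"],s["force"])
plan(s,[.5625,-.1805,.15],-.2024,2)
E
```

```text
[ 0.55085827 -0.22268986  0.15951533] 1.4 0.010290470162701479 [ 1.16877907  0.40739639 -0.67637716]
xyz cm [0.01 0.47 2.19] r [ 0.001 -0.04  -0.002]
xyz cm [0.02 0.47 2.19] r [ 0.001 -0.04  -0.002]
```

move_arm --series '[{"x": 0, "y": 0.5, "z": 2.2, "rx": 0, "ry": -0.04, "rz": 0}, {"x": 0, "y": 1.0, "z": 2.2, "rx": 0, "ry": -0.04, "rz": 0}, {"x": 0, "y": 1.5, "z": 0, "rx": 0, "ry": 0, "rz": 0}, {"x": 0, "y": 1.0, "z": 0, "rx": 0, "ry": 0, "rz": 0}]'

```text
clock: 1.9
position: [0.5627, -0.176, 0.1168]
ee_rot: [-1.565, 0.156, -0.15]
force: [0.2, -0.0, 0.4]
width: 0.005
```

```bash
python3 - <<'E'
from h import *
from cell import arm
import cv2
s=arm.observe();print(s["position"],s["clock"],s["width"],s["force"])
plan(s,[.5625,-.1805,.115],-.2024,1)
a=arm.get_image("scene")[90:220,235:385]; cv2.imwrite("pics/s2.png",cv2.resize(a,None,fx=4.5,fy=4.5,interpolation=cv2.INTER_CUBIC))
cv2.imwrite("pics/w2.png",arm.get_image("wrist"))
E
```

```text
[ 0.56274122 -0.17598261  0.116799  ] 1.9 0.004868208850379324 [ 0.19312137 -0.03193771  0.42262195]
xyz cm [ 0.06  0.18 -0.45] r [ 0.     0.007 -0.004]
```

View pics/s2.png

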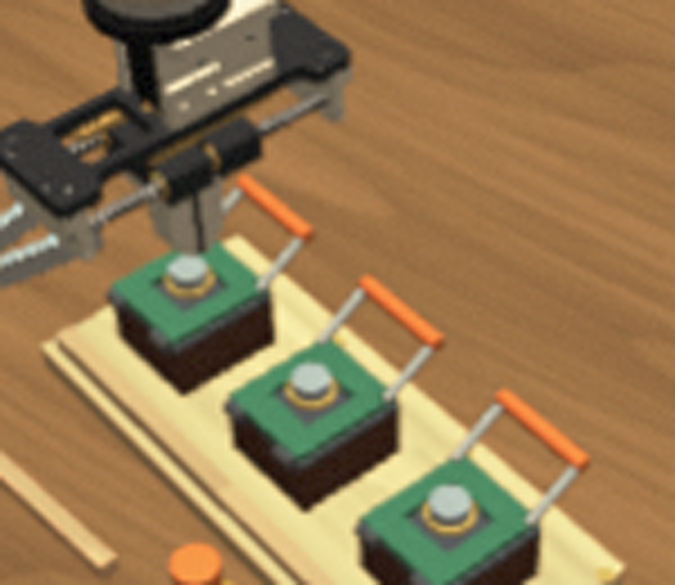

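View pics/w2.png

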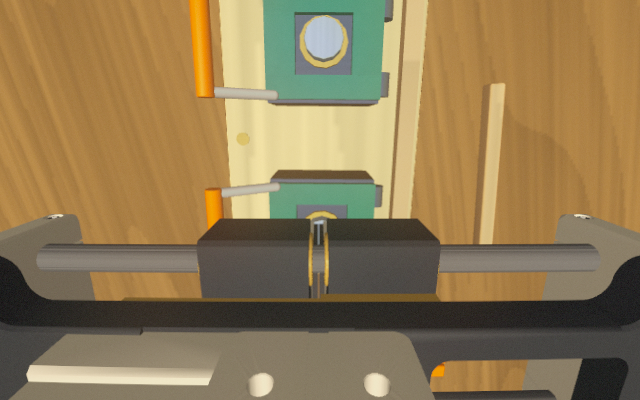

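The scene view shows the closed fingertips just above the right bolt, and in the wrist view the fingers line up with the bolt column. I'll tap next.

move_arm --series '[{"x": 0, "y": 0.6, "z": -0.4, "rx": 0, "ry": 0.007, "rz": -0.004}, {"x": 0, "y": 0.5, "z": 0, "rx": 0, "ry": 0, "rz": 0}, {"x": 0, "y": 0.4, "z": 0, "rx": 0, "ry": 0, "rz": 0}, {"x": 0, "y": 0.3, "z": 0, "rx": 0, "ry": 0, "rz": 0}, {"x": 0, "y": 0.3, "z": 0, "rx": 0, "ry": 0, "rz": 0}]'

```text
clock: 2.62
position: [0.5615, -0.1826, 0.0951]
ee_rot: [-1.566, 0.162, -0.163]
force: [-1.8, 0.5, 3.0]
width: 0.003
```

move_arm --series '[{"x": 0, "y": 0.3, "z": 0, "rx": 0, "ry": 0, "rz": 0}, {"x": 0, "y": 0.4, "z": 0, "rx": 0, "ry": 0, "rz": 0}]'

```text
clock: 2.88
position: [0.562, -0.1827, 0.0905]
ee_rot: [-1.567, 0.161, -0.164]
force: [-17.0, 2.8, 56.4]
width: 0.003
```

move_arm --series '[{"x": 0, "y": -1.5, "z": 0, "rx": 0, "ry": 0, "rz": 0}, {"x": 0, "y": -3.5, "z": -3, "rx": 0, "ry": 0, "rz": 0}, {"x": 0, "y": 0, "z": -5, "rx": 0, "ry": 0, "rz": 0}, {"x": 0, "y": 0, "z": -5, "rx": 0, "ry": 0, "rz": 0}, {"x": 0, "y": 0, "z": 0, "rx": 0, "ry": 0, "rz": 0}]'

```text
clock: 3.5
position: [0.5367, -0.3125, 0.1437]
ee_rot: [-1.568, 0.155, -0.164]
force: [-0.2, 0.3, 0.3]
width: 0.008
```

```bash
python3 - <<'E'
from h import *
from cell import arm
import cv2
s=arm.observe();print(s["position"],s["clock"],s["width"],s["force"])
a=arm.get_image("scene")[120:250,235:385]; cv2.imwrite("pics/s3.png",cv2.resize(a,None,fx=4.5,fy=4.5,interpolation=cv2.INTER_CUBIC))
cv2.imwrite("pics/w3.png",arm.get_image("wrist"))
E
```

```text
[ 0.53668575 -0.31248932  0.14370686] 3.5 0.007512276909076578 [-0.15946017  0.34524697  0.25183272]
```

View pics/s3.png

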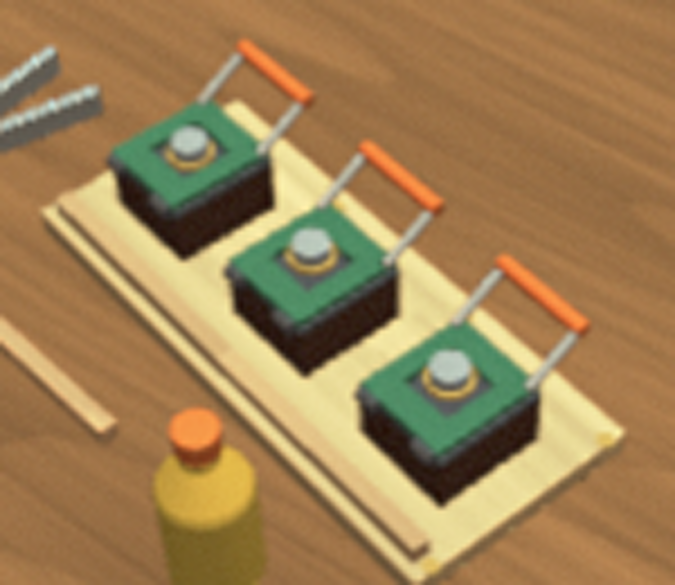

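View pics/w3.png

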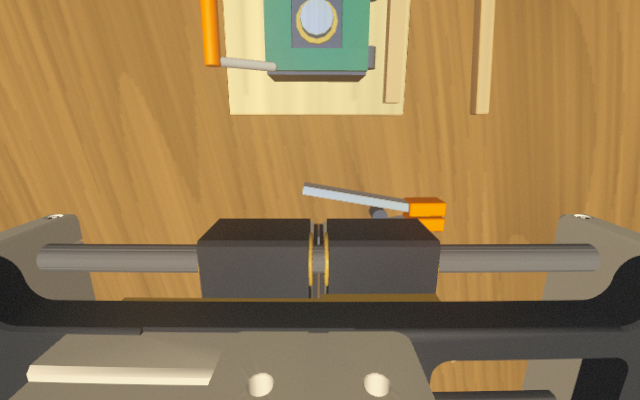

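The right bolt's head has moved about 9 zoomed pixels lower than before, while the other two look unchanged. I'll put a number on that.

```bash
python3 - <<'E'
from h import *
from cell import arm
import cv2
a=cv2.imread("pics/scenec.png",0).astype(np.float32);b=cv2.imread("pics/s3.png",0).astype(np.float32)
for n,(u,v) in dict(L=(449,366),M=(312,243),R=(187,134)).items():
    t=a[v-20:v+20,u-24:u+24]; w=b[v-36:v+40,u-40:u+40]
    m=cv2.matchTemplate(w,t,cv2.TM_CCOEFF_NORMED); _,sc,_,l=cv2.minMaxLoc(m); print(n,l[0]-16,l[1]-16,sc)
P=arm.camera_params("scene")
for z in(.078,.072):print(proj(P,np.array([.5625,-.1805,z]))*4.5)
s=arm.observe()
print("pregrasp above pull"); plan(s,[.4998,-.1676,.150],-.2024,4)
E
```

```text
L 0 0 0.9987784624099731
M 0 0 0.9990666508674622
R 1 8 0.9457359313964844
[1243.29949319  667.65354712]
[1244.3177819  675.2231268]
pregrasp above pull
xyz cm [-1.35 -0.16  3.51] r [-0.     0.001  0.001]
xyz cm [-1.55 -0.16  3.33] r [-0.     0.001  0.001]
xyz cm [-1.73 -0.16  3.14] r [-0.     0.001  0.001]
xyz cm [-1.91 -0.16  2.94] r [-0.     0.001  0.001]
```

The right bolt sank: I saw an 8 px shift where 7.6 px is expected for 6 mm, and it stayed down. The other two shifted 0 px. Next I'll move above the right pull with the jaws slightly open.

move_arm --series '[{"x": -1.35, "y": -0.2, "z": 3.5, "rx": 0, "ry": 0, "rz": 0}, {"x": -1.55, "y": -0.2, "z": 3.3, "rx": 0, "ry": 0, "rz": 0}, {"x": -1.7, "y": -0.1, "z": 3.1, "rx": 0, "ry": 0, "rz": 0}, {"x": -1.9, "y": -0.1, "z": 2.9, "rx": 0, "ry": 0, "rz": 0}, {"x": 0, "y": 0, "z": 0, "rx": 0, "ry": 0, "rz": 0}]' --jaw 3

```text
clock: 4.22
position: [0.5001, -0.1554, 0.1494]
ee_rot: [-1.561, 0.14, -0.151]
force: [0.1, -0.1, -0.4]
width: 0.323
```

```bash
python3 - <<'E'
from h import *
from cell import arm
import cv2
s=arm.observe();print(s["position"],s["clock"],s["width"],s["force"])
plan(s,[.4998,-.1676,.115],-.2024,1)
a=arm.get_image("scene")[60:190,225:375]; cv2.imwrite("pics/s4.png",cv2.resize(a,None,fx=4.5,fy=4.5,interpolation=cv2.INTER_CUBIC))
cv2.imwrite("pics/w4.png",arm.get_image("wrist"))
E
```

```text
[ 0.50011125 -0.15540488  0.14941212] 4.225 0.32263274142607123 [ 0.05186651 -0.08710191 -0.390128  ]
xyz cm [ 0.17  3.44 -1.22] r [-0.005  0.017  0.006]
```

View pics/s4.png

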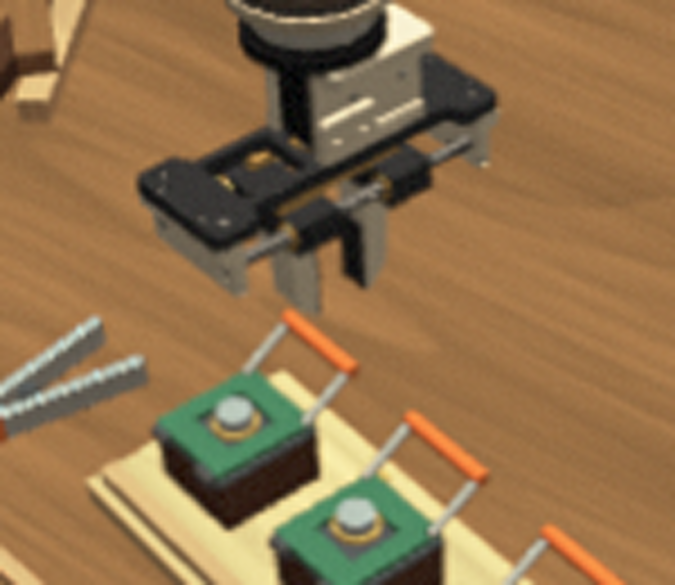

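View pics/w4.png

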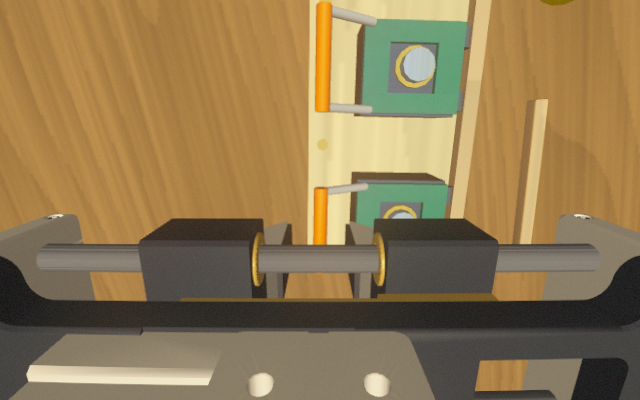

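The wrist view shows the orange bar (column 320) centred between the fingers (290 to 347). I'll correct the 12 mm overshoot and go down to 90 mm.

move_arm --series '[{"x": 0.15, "y": 0.5, "z": -1.2, "rx": -0.005, "ry": 0.017, "rz": 0.006}, {"x": 0, "y": 1.3, "z": 0, "rx": 0, "ry": 0, "rz": 0}, {"x": 0, "y": 1.3, "z": 0, "rx": 0, "ry": 0, "rz": 0}, {"x": 0, "y": 0.2, "z": 0, "rx": 0, "ry": 0, "rz": 0}]'

```text
clock: 4.82
position: [0.5003, -0.1743, 0.1129]
ee_rot: [-1.566, 0.166, -0.166]
force: [-0.4, -0.7, 0.4]
width: 0.323
```

```bash
python3 - <<'E'
from h import *
from cell import arm
s=arm.observe();print(s["position"],s["clock"],s["width"],s["force"])
plan(s,[.4998,-.1676,.090],-.2024,1)
E
```

```text
[ 0.50034809 -0.17427099  0.11294899] 4.825 0.3231088208842014 [-0.38785704 -0.65081703  0.37165289]
xyz cm [-0.19  2.29  0.65] r [ 0.002 -0.008  0.   ]
```

move_arm --series '[{"x": -0.15, "y": 0.2, "z": 0.5, "rx": 0, "ry": -0.006, "rz": 0}, {"x": 0, "y": 0.6, "z": 0, "rx": 0, "ry": 0, "rz": 0}, {"x": 0, "y": 0.6, "z": 0, "rx": 0, "ry": 0, "rz": 0}, {"x": 0, "y": 0.4, "z": 0, "rx": 0, "ry": 0, "rz": 0}, {"x": 0, "y": 0.1, "z": 0, "rx": 0, "ry": 0, "rz": 0}]'

```text
clock: 5.45
position: [0.5001, -0.1684, 0.0927]
ee_rot: [-1.566, 0.16, -0.16]
force: [-0.6, -0.2, 0.4]
width: 0.329
```

```bash
python3 - <<'E'
from h import *
from cell import arm
import cv2
s=arm.observe();print(s["position"],s["clock"],s["width"],s["force"])
plan(s,[.4998,-.1676,.090],-.2024,1)
a=arm.get_image("scene")[60:190,225:375]; cv2.imwrite("pics/s5.png",cv2.resize(a,None,fx=4.5,fy=4.5,interpolation=cv2.INTER_CUBIC))
E
```

```text
[ 0.50013555 -0.16837664  0.09268995] 5.45 0.32924117250323365 [-0.57458971 -0.19588794  0.38924684]
xyz cm [-0.05  0.27  0.07] r [ 0.002 -0.001  0.   ]
```

View pics/s5.png

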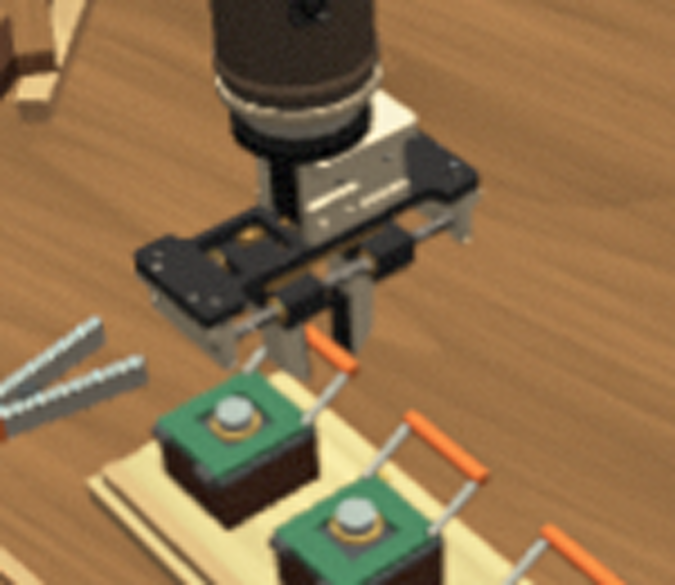

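The bar lies between the fingers. I'll drop 2 mm more and close.

move_arm --series '[{"x": 0, "y": 0.3, "z": 0, "rx": 0, "ry": 0, "rz": 0}, {"x": 0, "y": 0.1, "z": 0, "rx": 0, "ry": 0, "rz": 0}]'

```text
clock: 5.75
position: [0.5004, -0.1685, 0.0887]
ee_rot: [-1.567, 0.159, -0.161]
force: [-0.6, -0.1, -0.4]
width: 0.331
```

move_arm --series '[{"x": 0, "y": 0, "z": 0, "rx": 0, "ry": 0, "rz": 0}, {"x": 0, "y": 0, "z": 0, "rx": 0, "ry": 0, "rz": 0}, {"x": 0, "y": 0, "z": 0, "rx": 0, "ry": 0, "rz": 0}, {"x": 0, "y": 0, "z": 0, "rx": 0, "ry": 0, "rz": 0}]' --jaw 0 --newtons 30

```text
clock: 6.25
position: [0.5003, -0.1685, 0.0888]
ee_rot: [-1.567, 0.16, -0.161]
force: [-0.3, -0.1, -0.0]
width: 0.095
```

```bash
python3 - <<'E'
import numpy as np
f=np.radians(np.arange(0,53,4)); b=np.array([-100*np.cos(f)+26*np.sin(f),100*np.sin(f)+26*np.cos(f)]).T
print((np.diff(b,axis=0)/10).round(2), b[-1]-b[0])
E
```

```text
[[0.21 0.69]
 [0.25 0.68]
 [0.3  0.66]
 [0.34 0.63]
 [0.39 0.61]
 [0.43 0.58]
 [0.47 0.55]
 [0.51 0.51]
 [0.54 0.48]
 [0.57 0.44]
 [0.6  0.4 ]
 [0.63 0.35]
 [0.65 0.31]] [58.92213206 68.80827372]
```

Gripped: the jaws read about 9 mm on the 10 mm bar. I'll start lifting along the arc.

move_arm --series '[{"x": 0.21, "y": -0.69, "z": 0, "rx": 0, "ry": 0, "rz": 0}, {"x": 0.25, "y": -0.68, "z": 0, "rx": 0, "ry": 0, "rz": 0}, {"x": 0.3, "y": -0.66, "z": 0, "rx": 0, "ry": 0, "rz": 0}, {"x": 0.34, "y": -0.63, "z": 0, "rx": 0, "ry": 0, "rz": 0}]'

```text
clock: 6.75
position: [0.5122, -0.1709, 0.1174]
ee_rot: [-1.567, 0.159, -0.162]
force: [1.9, -1.0, -2.6]
width: 0.096
```

```bash
cat > ang.py <<'E'
from h import *
from cell import arm
from scipy.optimize import minimize
s=arm.observe(); d=s["position"]-np.array([.5003,-.1685,.0888]); c=np.cos(-.2024);q=np.sin(-.2024)
dx=1000*(c*d[0]+q*d[1]);dy=1000*(-q*d[0]+c*d[1]);dz=1000*d[2]
g=np.radians(np.arange(-5,70,.1));b=np.array([-100*np.cos(g)+26*np.sin(g)+100,100*np.sin(g)+26*np.cos(g)-26])
e=np.hypot(b[0]-dx,b[1]-dz);i=e.argmin();print("deg",np.degrees(g[i]).round(1),"err mm",e[i],"dxyz",dx,dy,dz,s["width"],s["force"],s["clock"])
for k in (1,3,6):
    f=g[i]+np.radians(4*k); print(4*k,((-100*np.cos(f)+26*np.sin(f)+100-dx)/10).round(2),((100*np.sin(f)+26*np.cos(f)-26-dz)/10).round(2))
E
python3 ang.py
```

```text
deg 17.3 err mm 0.08377950637282722 dxyz 12.171893828537005 -0.0032416896814826783 28.560219860667218 0.09606755060172639 [ 1.94161133 -1.04795107 -2.5621544 ] 6.75
4 0.41 0.6
12 1.33 1.71
24 2.99 3.1
```

The TCP is tracking the arc within 0.1 mm. I'll carry on to about 52°.

move_arm --series '[{"x": 0.41, "y": -0.6, "z": 0, "rx": 0, "ry": 0, "rz": 0}, {"x": 0.44, "y": -0.57, "z": 0, "rx": 0, "ry": 0, "rz": 0}, {"x": 0.48, "y": -0.54, "z": 0, "rx": 0, "ry": 0, "rz": 0}, {"x": 0.52, "y": -0.5, "z": 0, "rx": 0, "ry": 0, "rz": 0}]'

```text
clock: 7.25
position: [0.5321, -0.175, 0.1412]
ee_rot: [-1.567, 0.158, -0.163]
force: [2.2, -0.5, -5.0]
width: 0.099
```

```bash
python3 ang.py
```

```text
deg 34.7 err mm 0.1268467392117452 dxyz 32.47780682040386 -0.007114116884286009 52.368479618455794 0.0988603082324076 [ 2.19336574 -0.48573758 -4.9531165 ] 7.25
4 0.57 0.44
12 1.79 1.22
24 3.78 2.06
```

move_arm --series '[{"x": 0.57, "y": -0.44, "z": 0, "rx": 0, "ry": 0, "rz": 0}, {"x": 0.6, "y": -0.4, "z": 0, "rx": 0, "ry": 0, "rz": 0}, {"x": 0.62, "y": -0.37, "z": 0, "rx": 0, "ry": 0, "rz": 0}, {"x": 0.64, "y": -0.32, "z": 0, "rx": 0, "ry": 0, "rz": 0}, {"x": 0, "y": 0, "z": 0, "rx": 0, "ry": 0, "rz": 0}, {"x": 0, "y": 0, "z": 0, "rx": 0, "ry": 0, "rz": 0}, {"x": 0, "y": 0, "z": 0, "rx": 0, "ry": 0, "rz": 0}]'

```text
clock: 8.12
position: [0.5567, -0.1801, 0.1571]
ee_rot: [-1.566, 0.16, -0.161]
force: [0.3, 0.3, -1.8]
width: 0.097
```

```bash
python3 ang.py; python3 - <<'E'
from cell import arm
import cv2
a=arm.get_image("scene")[60:190,225:375]; cv2.imwrite("pics/s6.png",cv2.resize(a,None,fx=4.5,fy=4.5,interpolation=cv2.INTER_CUBIC))
cv2.imwrite("pics/w6.png",arm.get_image("wrist"))
E
```

```text
deg 51.2 err mm 0.08191899819324448 dxyz 57.566787054769726 -0.016315132537155982 68.29926561262575 0.09679974649806791 [ 0.30879836  0.27101742 -1.7829223 ] 8.125
4 0.67 0.27
12 2.06 0.67
24 4.2 0.9
```

View pics/s6.png

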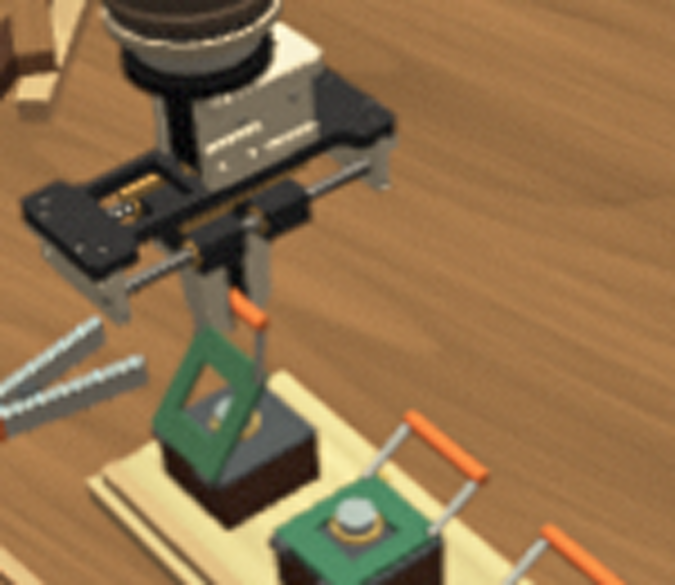

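View pics/w6.png

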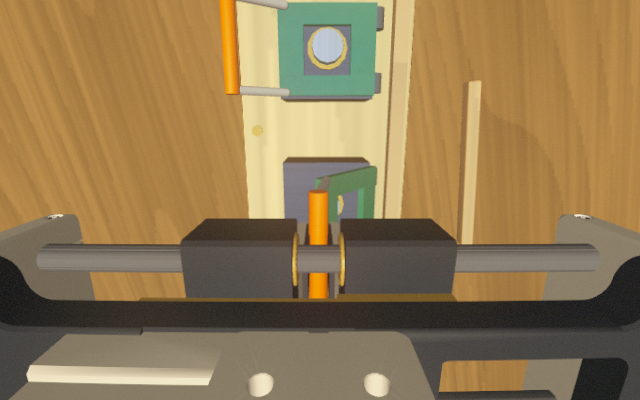

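The cap stands open at about 51° with the bar held between the fingers. The other caps are shut, and the clamp and strip are where they were. I'll hand it in.

```bash
python3 ang.py; python3 -c "
from cell import arm
print(abs(arm.observe()['dq']).max()); print(arm.sign_off())"
```

```text
deg 51.2 err mm 0.07585141639578238 dxyz 57.57097956161076 -0.02525727251889709 68.2945305027659 0.09714296737256678 [ 1.39711887 -0.08799229 -1.44036495] 8.225
4 0.67 0.27
12 2.05 0.67
24 4.2 0.9
0.0020262329209862423
the job is handed in; nothing more can be done
None
```

The loose bolt is the right one. Its green cap is now held open at about 51°, and I handed the job in at 8.2 s.

- **Finding the bolt:** I tapped the right bolt first. It sank about 6 mm and stayed down: in the scene camera it shifted 8 px, where 6 mm should give 7.6 px. The left and mid bolts shifted 0 px, and since the first one tapped was loose, I did not tap them.
- **Opening the cap:** I pinched the right cap's orange pull bar and lifted it along its arc. The arm's path matched that arc within about 0.1 mm.
- **Last checks:** the grip was set to 30 N and closed on the bar, and the arm was still. The last pictures show the right cap open. The mid cap is shut, and the left and right caps were not touched before the bolt was found. The clamp and wood strip look unmoved. The glue and screwdriver were outside those last views, but the arm never went near them.
- **Harder tap than needed:** the tap peaked at about 56 N on the fingertips, where 8 N would have done. That is under the 120 N wrist limit, and only the fingertips were touching, not the gripper body.
- **Refused move:** the first move call was rejected as invalid input, and nothing moved. I re-sent it with every field filled in.

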